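# Push a ring gauge along the fence onto a hidden touch probe

### The arm

A 7-joint arm with a two-finger parallel gripper is mounted at the origin on a cart in front of the work surface, level with it; the furniture and walls round the work are solid. World frame = base frame: x ahead of the robot, y to its left, z up, the work surface at z = 0. Lengths are in m, angles in rad, forces in N, time in s.
With the tool pointing down it reaches from about 0.4 to 0.9 m from the base axis. Payload 5.5 kg.
Tool frame: the origin (TCP) lies at the very end of the fingers, on their centre line; the grasp point (between the pads) lies behind it (ctrl.grip_depth is the z of the grasp point in the tool frame, in m); z points along the fingers, y is the direction in which the jaws open and shut (so a half turn about z gives the same grasp; the last joint's range is limited). The gripper opens to 85 mm and grips with 20 to 120 N. Pads are 22 mm wide; open, the fingers measure 114 mm over their backs; the gripper's body (76 mm by 85 mm) begins 54 mm behind the grasp point. The pads swing forward as they close: fully open they stand 13 mm farther back than shut.
Start: joints at [1.537, 0.501, -0.427, 1.55, 0.221, 1.138, -0.21], TCP at [0.19, -0.622, 0.231] pointing down, gripper open.
Joint ranges: [-2.88, 2.88], [-0.31, 2.03], [-1.54, 1.56], [0.2, 2.42], [-1.41, 4.55], [0.19, 2.02], [-2.57, 2.57]. Speed limits (rad/s): [2.57, 2.57, 3.14, 3.14, 3.14, 3.14, 3.14].

### API

Orientations are given as [roll, pitch, yaw] about the fixed x, y, z axes, in that order (R = Rz(yaw) Ry(pitch) Rx(roll)).
In Python, from rig import ctrl, optics gives the robot as it stands. The module is installed in compiled form; this text tells all that it offers.
- The arm moves only by the tool play_rows, never from a script. Its argument "deltas" is a list of rows, each a list of 2 entries, a list of its own where there are three numbers: the shift along the tool's x, y, z in mm, then the turn, a rotation vector about the tool's x, y, z in rad. A call has 1 to 10 rows; each row is the pose to reach, as a shift and turn from the pose commanded when the call began, along the tool's axes at that moment; what a row does not reach only later rows make up. A row lasts 1/12 s, in which the tool goes at most 41.7 mm and 7.16 degrees, less where a joint would pass 70% of its speed; a pose out of reach is approached as far as the arm can. A call with a gripper value outside its range is refused whole. "grip" is the closure, from -1 (fully open) to 1 (shut), so that 0 is half open, set as the call begins (left out, the last holds). The fingers move at their own pace and stop on an object; the grip force is fixed at half the most. Time passes only in rows, so rows that repeat a pose let the fingers close. It gives the time, the measured TCP pose, the force and the opening at its end, in the units of the state.
- ctrl.get_obs(): the state, without advancing time (a new reading comes with each control period).
- optics.grab_frame(name): name is "scene" or "top" or "wrist"; returns a dict with "color" (420x560x3 uint8, red, green, blue), "range_z" (420x560 float32, m along the optical axis (not along the pixel's ray), 0 where there is no reading), "intrinsics" (3x3 intrinsics, pixels), "origin" and "rotation" of the camera in the world. Camera axes: x right, y up, looking along -z (the intrinsics and any distortion apply to the point x, -y, -z); pixel columns grow to the right and rows downward; lengths in m; the calibration is good to about 2 mm. A picture is of the moment at which its call begins.
- ctrl.finish_job(): hands the job in, once; it reports no verdict.
The state is a dict: "time": time; "q": joint angles; "dq": joint speeds; "joint_torque": joint torques, N m; "tcp_pos": TCP position; "tcp_rot": TCP orientation; "wrist_force": force on the tool from outside, world axes, zero at the start; "ft_torque": the same for the moment, N m; "gripper_width": finger opening in m.
Only numpy, scipy, OpenCV 4.12 (cv2) and the standard library are available. Lean on these libraries where they do the work, as an engineer would, in place of code of your own. Each camera call takes 0.05 s, during which the arm holds its last target.

### The job

Put the steel ring gauge flat on the plate of the checking fixture, against the steel fence in the open half of the lane, and then push it along the fence, touching it all the way, under the blue guard until you feel the hidden probe pin and have pressed it in by about 3 mm; leave the ring lying there against the fence. Press lightly: do not ram the fence, do not drive the pin towards the end of its travel, and leave the clevis, the vial and the spring alone.

Things in the scene. Friction and masses are not known exactly. Their poses are not given: they have to be found in the camera images.
- ring_center (a point): Centre (half-way up) of the loose ring gauge: plain steel ring lying flat, 49 mm outside diameter, 15 mm high, 0.10 to 0.16 kg. Starts on the desk to the right of the fixture. Solid for contact (the bore cannot be entered).
- ring: The same ring gauge; origin at the centre of its underside, z up along the ring's axis.
- fixture: Checking fixture, fixed to the desk, does not move. Origin at the centre of its underside, z up, x along the lane from its open end (x = -140 mm) into the blue guard. Grey base plate 280 (x) x 90 (y) x 6 mm; fence on its -y edge; flat and free before the guard, with a thin white line across it at x = -30 mm.
- lane_mid (a point): Fixed point over the white line of the fixture (fixture x = -30, y = -8.5 mm, 13.5 mm above the desk): where the centre of the ring is when it lies on the plate there against the fence. Along the fence the ring's centre keeps to fixture y = -8.5 mm.
- probe_zone (a point): Middle of the zone where the hidden pin's tip may be (fixture x = 80, y = -8.7 mm, 14.5 mm above the desk). The tip as found lies anywhere within 12 mm of it along fixture x; this setting is not reported. The pin points to fixture -x. With the pin pressed, the ring's rear edge still stands 5 mm or more outside the guard.
- fence: The steel fence, part of the fixture: straight bar 280 mm long along fixture x, 12 mm thick, 21 mm above the plate (27 mm above the desk); its working face looks to fixture +y and lies at fixture y = -33 mm. Origin at the centre of the bar's underside (fixture y = -39 mm, on the plate).
- fence_face (a point): Middle of the fence's working face, at the level of the plate's top (6 mm above the desk).
- guard_edge (a point): Where the front edge of the guard's roof meets the fence face (fixture x = 56, y = -33 mm), at the roof's top, 31 mm above the desk. The blue guard covers fixture x = 56 to 140 mm and is open only to the lane (-x): roof underside 21 mm above the plate, outer wall from y = 36 to 45 mm, fence on the other side.
- probe_pin (a joint): Travel of the brass probe pin (8 mm diameter) under the guard, in m: 0 as found, growing as the ring presses it in, end of travel at 0.010. It has no spring: friction of about 5 N resists it and it stays where it is pushed. Sliding the ring on the plate alone takes about 0.5 to 2.5 N.
- clevis: Bystander: black clevis 14 x 22 x 30 mm, standing on the desk behind the fence. Origin at the centre of its underside.
- vial: Bystander: clear vial with a red cap, 30 mm diameter, 44 mm high, standing beside the fixture's outer side near the guard. Origin at the centre of its underside.
- spring: Bystander: steel spring 16 mm diameter, 24 mm high, standing beside the fixture's outer side near the open half. Origin at the centre of its underside.
Mind the look-alikes: they are no part of the job. Of the things that look like the ring, the smallest one is meant.

How it is judged:
By the outcome, as a careful person would: the job done as asked, in the order asked, and still so for the second after the job is handed in, with the robot touching nothing.
It also fails if it takes over 72 s, if anything falls off the work surface, if the arm or the gripper's body presses on something with over 40 N, if the wrist force passes 120 N, or if a joint passes its speed limit or range.

## Working session

There is one attempt and no reset: what is moved stays moved. The work goes in short steps, Python scripts to look and compute and a tool call to move; the robot and the scene stay as the last step left them, time stands still between calls to the robot, and variables do not carry over. Pictures are saved under pics/ and viewed, and the job is handed in when it is done.

Besides the shell and the picture viewer there is one more tool, called after ">>>" as a command line: name --argument value ..., lists and objects as JSON in quotes. play_rows: Moves the arm, as the interface text tells. Its arguments: {"type":"object","properties":{"deltas":{"type":"array","items":{"type":"array"}},"grip":{"type":"number"}},"required":["deltas"]}

```bash
mkdir -p pics; python3 - <<'E'
from rig import ctrl, optics
import cv2,numpy as np,pickle
o=ctrl.get_obs(); print(o, ctrl.grip_depth)
for n in ["scene","top","wrist"]:
    f=optics.grab_frame(n); cv2.imwrite(f"pics/{n}0.png",f["color"][:,:,::-1]); pickle.dump(f,open(f"pics/{n}0.pkl","wb"))
    print(n,f["intrinsics"],f["origin"],f["rotation"],[k for k in f])
E
```

```text
{'time': 0.0, 'q': array([ 1.53719315,  0.50188142, -0.42677918,  1.5514575 ,  0.22081381,
        1.13824659, -0.21031503]), 'dq': array([ 3.25318728e-04,  2.37462713e-03, -1.06116400e-03, -1.45517935e-05,
        1.16957201e-03, -2.53634962e-04,  8.97285592e-05]), 'joint_torque': array([-6.81974097e-05, -5.69519162e+01, -5.81579939e+00, -2.80941957e+01,
        1.07992737e-02,  1.21257693e-02,  9.79243673e-07]), 'tcp_pos': array([ 0.18985361, -0.62094204,  0.23023408]), 'tcp_rot': array([-3.13965911e+00, -6.72886417e-05,  2.96839678e-01]), 'wrist_force': array([ 0.00713457, -0.28678587, -0.12745364]), 'ft_torque': array([-0.06646354, -0.00240063,  0.01759957]), 'gripper_width': 0.08494539774266503} -0.0187
scene [[516.21660408   0.         282.23205905]
 [  0.         516.21660408 219.46782403]
 [  0.           0.           1.        ]] [-0.14603056  0.27930731  0.68481123] [ 0.88271958 -0.00320241 -1.98013776] ['color', 'range_z', 'intrinsics', 'origin', 'rotation']
top [[389.70146479   0.         276.77876901]
 [  0.         389.70146479 207.29550001]
 [  0.           0.           1.        ]] [ 0.43463466 -0.04276456  0.98478341] [ 0.10527649 -0.00225068 -1.54161756] ['color', 'range_z', 'intrinsics', 'origin', 'rotation']
wrist [[322.36169741   0.         273.92301145]
 [  0.         322.36169741 211.37168829]
 [  0.           0.           1.        ]] [ 0.25955897 -0.60085583  0.37192424] [-0.28969483  0.00254028 -1.27398802] ['color', 'range_z', 'intrinsics', 'origin', 'rotation']
```

View pics/scene0.png

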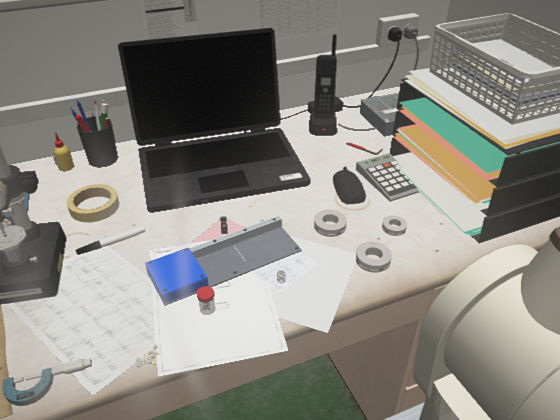

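View pics/top0.png

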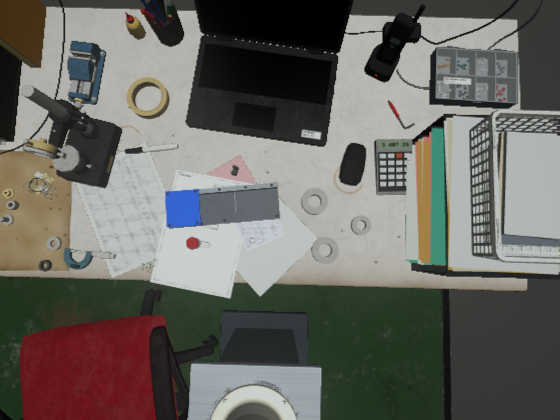

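View pics/wrist0.png

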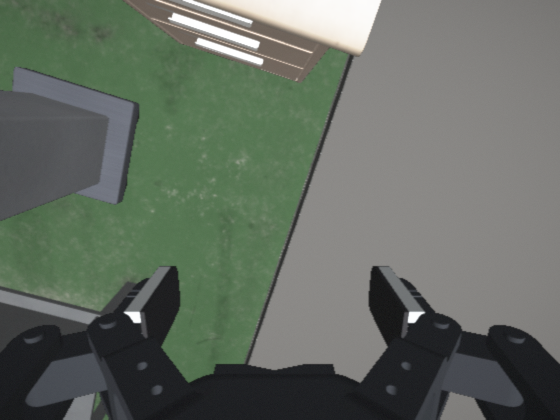

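```bash
cat > h.py <<'E'
import numpy as np,cv2,pickle
from scipy.spatial.transform import Rotation as Ro
def cam(f):
    return f["intrinsics"],np.array(f["origin"]),Ro.from_euler('xyz',f["rotation"]).as_matrix()
def onplane(f,u,v,z):
    K,o,R=cam(f); u=np.atleast_1d(np.asarray(u,float)); v=np.atleast_1d(np.asarray(v,float))
    d=np.stack([(u-K[0,2])/K[0,0],-(v-K[1,2])/K[1,1],-np.ones_like(u)],1)@R.T
    return o+d*((z-o[2])/d[:,2])[:,None]
def cloud(f):
    K,o,R=cam(f); h,w=f["range_z"].shape
    u,v=np.meshgrid(np.arange(w),np.arange(h)); Z=f["range_z"]
    p=np.stack([(u-K[0,2])/K[0,0]*Z,-(v-K[1,2])/K[1,1]*Z,-Z],-1)
    return p@R.T+o
def load(n): return pickle.load(open(f"pics/{n}.pkl","rb"))
def grab(n,tag):
    from rig import optics
    f=optics.grab_frame(n); cv2.imwrite(f"pics/{n}{tag}.png",f["color"][:,:,::-1]); pickle.dump(f,open(f"pics/{n}{tag}.pkl","wb")); return f
E
python3 - <<'E'
from h import *
for n,pts in (("scene0",[(395,225),(387,225),(150,330),(400,280),(250,250)]),("top0",[(361,225),(330,290),(360,180),(240,205)])):
    f=load(n);c=cloud(f)
    for u,v in pts: print(n,u,v,c[v,u].round(4))
    x0,y0,x1,y1=(130,195,420,320) if n=="scene0" else (150,150,380,270)
    im=cv2.resize(f["color"][y0:y1,x0:x1,::-1],None,fx=2.7,fy=2.7,interpolation=cv2.INTER_CUBIC)
    cv2.imwrite(f"pics/{n}z.png",im)
E
```

```text
scene0 395 225 [ 5.092e-01 -2.612e-01 -2.000e-04]
scene0 387 225 [ 0.501  -0.2343  0.015 ]
scene0 150 330 [ 4.394e-01  2.616e-01 -2.000e-04]
scene0 400 280 [ 0.3726 -0.1832 -0.0005]
scene0 250 250 [0.5495 0.043  0.0064]
top0 361 225 [ 4.999e-01 -2.562e-01  3.000e-04]
top0 330 290 [ 0.2604 -0.2855 -0.7539]
top0 360 180 [ 0.6123 -0.2495  0.016 ]
top0 240 205 [0.5414 0.0513 0.0035]
```

View pics/scene0z.png

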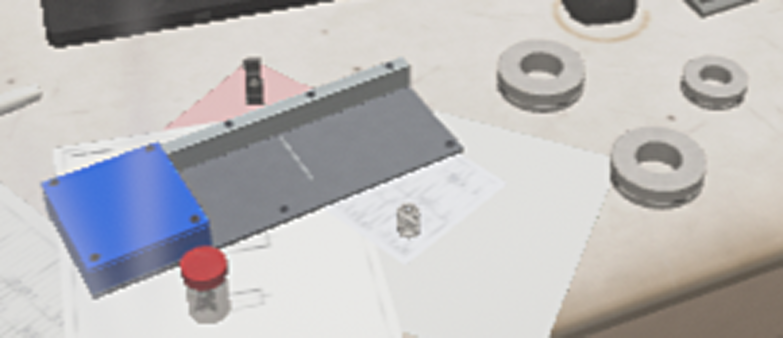

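View pics/top0z.png

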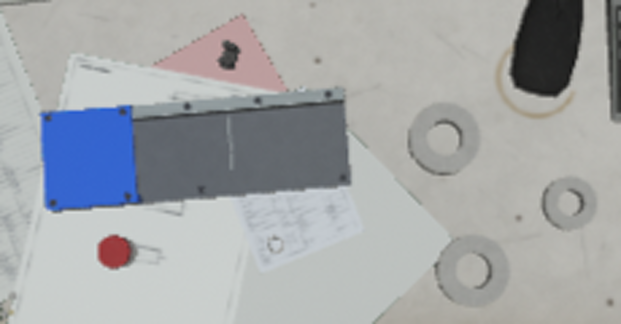

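```bash
python3 - <<'E'
from h import *
for n in ("scene0","top0"):
    f=load(n);c=cloud(f);col=f["color"].astype(int);hsv=cv2.cvtColor(f["color"],cv2.COLOR_RGB2HSV)
    X,Y,Z=c[...,0],c[...,1],c[...,2]
    # ring
    m=(Z>0.008)&(Z<0.02)&(X>.44)&(X<.56)&(Y<-.2)&(Y>-.31)
    m=m.astype(np.uint8)
    k,lab,st,ce=cv2.connectedComponentsWithStats(m)
    for i in range(1,k):
        if st[i,4]>40: 
            p=c[(lab==i)&(Z>.012)]; e=cv2.minEnclosingCircle(p[:,:2].astype(np.float32)); print(n,"ring",st[i],p[:,2].mean(),e)
    # guard top
    m=(hsv[...,0]>100)&(hsv[...,0]<130)&(hsv[...,1]>140)&(abs(Z-.031)<.006)
    m=cv2.morphologyEx(m.astype(np.uint8),cv2.MORPH_OPEN,np.ones((3,3)))
    p=c[m>0]; r=cv2.minAreaRect(p[:,:2].astype(np.float32)); print("guard",p[:,2].mean(),r,cv2.boxPoints(r))
    # fence top
    m=(Z>.022)&(Z<.032)&(X>.55)&(X<.65)&(Y>-.08)&(Y<.12)&(hsv[...,1]<60)
    p=c[m]; r=cv2.minAreaRect(p[:,:2].astype(np.float32)); print("fence",len(p),np.median(p[:,2]),r,cv2.boxPoints(r).tolist())
    # plate (dark grey)
    m=(abs(Z-.006)<.004)&(hsv[...,2]<130)&(X>.42)&(X<.65)&(Y>-.1)&(Y<.3)
    m=cv2.morphologyEx(m.astype(np.uint8),cv2.MORPH_OPEN,np.ones((3,3)))
    p=c[m>0]; r=cv2.minAreaRect(p[:,:2].astype(np.float32)); print("plate",len(p),np.median(p[:,2]),r,cv2.boxPoints(r).tolist())
    # bystanders
    m=((Z>.010)&(X>.35)&(X<.75)&(Y>-.12)&(Y<.3)).astype(np.uint8)
    k,lab,st,ce=cv2.connectedComponentsWithStats(m)
    for i in range(1,k):
        if st[i,4]>8:
            p=c[lab==i]; print("comp",st[i],p.min(0).round(3),p.max(0).round(3))
E
```

```text
scene0 ring [383 216  24  18 311] 0.015391198549724433 ((0.5003442168235779, -0.25216659903526306), 0.02583790197968483)
guard 0.03162753184735153 ((0.5296331644058228, 0.1873183250427246), (0.09322471916675568, 0.07372862845659256), 6.385906219482422) [[0.4792098  0.21876946]
 [0.48741022 0.1454983 ]
 [0.58005655 0.15586719]
 [0.57185614 0.22913834]]
fence 547 0.027143329928015048 ((0.6103060841560364, 0.04316847398877144), (0.06676927208900452, 0.16107918322086334), 6.910836219787598) [[0.5674731135368347, 0.11910592019557953], [0.586854875087738, -0.040802955627441406], [0.653139054775238, -0.03276897221803665], [0.6337572932243347, 0.1271398961544037]]
plate 21 0.007022547116774969 ((0.5693594813346863, 0.016530055552721024), (0.15758785605430603, 0.006283081602305174), 48.434425354003906) [[0.5147310495376587, -0.040338970720767975], [0.5194320678710938, -0.04450765252113342], [0.6239879131317139, 0.07339908182621002], [0.6192868947982788, 0.07756776362657547]]
comp [ 147  172  147   39 1533] [ 0.702 -0.12   0.01 ] [0.75  0.198 0.024]
comp [314 213  18  22 188] [ 0.526 -0.12   0
[... 1073 characters left out ...]
680747986), 6.94981575012207) [[0.48833605647087097, 0.1470937579870224], [0.5123305916786194, -0.049751829355955124], [0.5886412858963013, -0.040449902415275574], [0.5646467804908752, 0.15639568865299225]]
comp [ 185  122  125   23 1468] [ 0.435 -0.119  0.01 ] [0.75  0.198 0.985]
comp [144 144  34   8 167] [ 0.435 -0.043  0.01 ] [0.693 0.3   0.985]
comp [230 165   8  11  49] [0.616 0.061 0.01 ] [0.639 0.077 0.033]
comp [ 164  182  113   46 1715] [ 0.435 -0.043  0.01 ] [0.599 0.238 0.985]
comp [301 190   8  23 131] [ 0.435 -0.12   0.015] [ 0.582 -0.043  0.985]
comp [186 237  14  13 142] [0.427 0.147 0.01 ] [0.456 0.174 0.049]
comp [249 237   6   7  17] [0.446 0.012 0.018] [0.461 0.024 0.024]
```

```bash
python3 - <<'E'
from h import *
for n in ("scene0","top0"):
    f=load(n);c=cloud(f);hsv=cv2.cvtColor(f["color"],cv2.COLOR_RGB2HSV)
    X,Y,Z=c[...,0],c[...,1],c[...,2]
    m=(abs(Z-.0268)<.0025)&(X>.55)&(X<.613)&(Y>-.08)&(Y<.13)&(hsv[...,1]<60)
    p=c[m]; 
    L=cv2.fitLine(p[:,:2].astype(np.float32),cv2.DIST_HUBER,0,.01,.01).ravel(); 
    if L[1]<0:L[:2]*=-1
    ang=np.arctan2(L[1],L[0]); 
    e=np.array([np.cos(ang),np.sin(ang)]); nrm=np.array([-e[1],e[0]]) # fixture y
    for nm,q in (("fence",p[:,:2]),("guard",c[(hsv[...,0]>100)&(hsv[...,0]<130)&(hsv[...,1]>140)&(abs(Z-.031)<.003)][:,:2]),
       ("plate",c[(abs(Z-.006)<.0025)&(hsv[...,2]<140)&(X>.45)&(X<.62)&(Y>-.06)&(Y<.145)][:,:2])):
        a=q@e;b=q@nrm
        print(n,nm,len(q),"yaw",np.degrees(ang),"along",np.percentile(a,[0,1,99,100]).round(4),"across",np.percentile(b,[0,1,5,50,95,99,100]).round(4))
E
```

```text
scene0 fence 410 yaw 96.72214 along [-0.1092 -0.1078  0.0603  0.0618] across [-0.5945 -0.5935 -0.5918 -0.5847 -0.5792 -0.5781 -0.5776]
scene0 guard 934 yaw 96.72214 along [0.0868 0.088  0.1598 0.1622] across [-0.5946 -0.5901 -0.586  -0.5438 -0.5062 -0.5031 -0.5012]
scene0 plate 965 yaw 96.72214 along [-0.1076 -0.105   0.0782  0.0858] across [-0.6246 -0.5836 -0.581  -0.5354 -0.5027 -0.5018 -0.4559]
top0 fence 278 yaw 96.78885 along [-0.1087 -0.1079  0.0587  0.0614] across [-0.5906 -0.5905 -0.5901 -0.5847 -0.579  -0.5785 -0.5782]
top0 guard 1052 yaw 96.78885 along [0.0856 0.0864 0.166  0.1673] across [-0.5903 -0.5892 -0.585  -0.5456 -0.5056 -0.5022 -0.5012]
top0 plate 1945 yaw 96.78885 along [-0.11   -0.1081  0.0808  0.0858] across [-0.6231 -0.5786 -0.5751 -0.5402 -0.5055 -0.5023 -0.5009]
```

```bash
python3 - <<'E'
from h import *
for n in ("scene0","top0"):
    c=cloud(load(n)); Z=c[...,2]
    m=(Z>.05)&(Z<.6)&(c[...,0]>.2)&(c[...,0]<.75)&(c[...,1]<-.28)&(c[...,1]>-.8)
    p=c[m]
    for y in np.arange(-.8,-.28,.05):
        q=p[(p[:,1]>=y)&(p[:,1]<y+.05)]
        if len(q): print(n,round(y,2),"xmin",q[:,0].min().round(3),"zmax",q[:,2].max().round(3))
E
```

```text
scene0 -0.8 xmin 0.663 zmax 0.33
scene0 -0.65 xmin 0.531 zmax 0.335
scene0 -0.6 xmin 0.391 zmax 0.337
scene0 -0.55 xmin 0.389 zmax 0.336
scene0 -0.5 xmin 0.389 zmax 0.337
scene0 -0.45 xmin 0.389 zmax 0.336
scene0 -0.4 xmin 0.389 zmax 0.233
top0 -0.65 xmin 0.391 zmax 0.214
top0 -0.6 xmin 0.391 zmax 0.296
top0 -0.55 xmin 0.391 zmax 0.337
top0 -0.5 xmin 0.391 zmax 0.338
top0 -0.45 xmin 0.391 zmax 0.337
top0 -0.4 xmin 0.391 zmax 0.235
```

>>> play_rows --deltas '[[[10,-17,0],[0,0,0.01]],[[30,-50,0],[0,0,0.03]],[[50,-84,0],[0,0,0.05]],[[70,-117,0],[0,0,0.075]],[[90,-150,0],[0,0,0.1]],[[110,-183,0],[0,0,0.12]],[[130,-217,0],[0,0,0.14]],[[150,-250,0],[0,0,0.16]],[[165,-275,0],[0,0,0.175]],[[170,-283,0],[0,0,0.179]]]' --grip -1

```text
time: 0.98
tcp_pos: [0.2705, -0.2967, 0.2311]
tcp_rot: [-3.141, 0.001, 0.122]
wrist_force: [-0.5, -0.1, -1.0]
gripper_width: 0.0854
```

>>> play_rows --deltas '[[[12,0,0],[0,0,0]],[[40,-3,5],[0,0,0]],[[70,-5,20],[0,0,0]],[[100,-7,40],[0,0,0]],[[130,-9,60],[0,0,0]],[[160,-11,80],[0,0,0]],[[190,-13,100],[0,0,0]],[[215,-15,115],[0,0,0]],[[230,-17,120],[0,0,0]],[[233,-17,120],[0,0,0]]]'

```text
time: 1.82
tcp_pos: [0.5014, -0.2549, 0.1093]
tcp_rot: [-3.138, -0.0, 0.121]
wrist_force: [-0.3, 0.1, 0.7]
gripper_width: 0.0856
```

```bash
python3 - <<'E'
from h import *
from rig import ctrl
f=grab("wrist","1"); o=ctrl.get_obs(); print(o["tcp_pos"],o["tcp_rot"],o["wrist_force"])
c=cloud(f);Z=c[...,2]
m=(Z>.011)&(Z<.02)&(abs(c[...,0]-.5)<.05)&(abs(c[...,1]+.252)<.05)
p=c[m]; print(len(p),Z[m].mean(),cv2.minEnclosingCircle(p[:,:2].astype(np.float32)), p.min(0),p.max(0))
E
```

```text
[ 0.50072666 -0.25573635  0.11015841] [-3.13950533e+00  2.89725074e-05  1.20141679e-01] [ 0.61979582 -0.13903691  0.68967393]
2343 0.013889229238914126 ((0.4991986155509949, -0.2525416910648346), 0.02478550560772419) [ 0.47485468 -0.2769525   0.01100054] [ 0.52374085 -0.22838769  0.01650262]
```

View pics/wrist1.png

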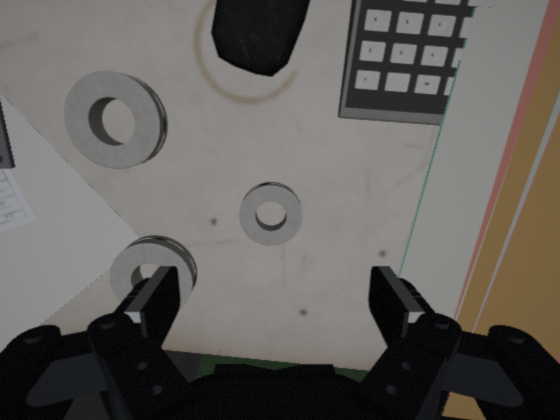

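>>> play_rows --deltas '[[[-1,-3,15],[0,0,0]],[[-1,-3,40],[0,0,0]],[[-1,-3,65],[0,0,0]],[[-1,-3,85],[0,0,0]],[[-1,-3,97],[0,0,0]],[[-1,-3,103],[0,0,0]],[[-1,-3,105],[0,0,0]],[[-1,-3,105],[0,0,0]],[[-1,-3,105],[0,0,0]],[[-1,-3,105],[0,0,0]]]'

```text
time: 2.7
tcp_pos: [0.4989, -0.2546, 0.0075]
tcp_rot: [3.14, -0.002, 0.118]
wrist_force: [-0.6, 0.0, -0.3]
gripper_width: 0.0854
```

>>> play_rows --deltas '[[[0,0,0],[0,0,0]],[[0,0,0],[0,0,0]],[[0,0,0],[0,0,0]],[[0,0,0],[0,0,0]],[[0,0,0],[0,0,0]],[[0,0,0],[0,0,0]],[[0,0,0],[0,0,0]],[[0,0,0],[0,0,0]]]' --grip 0.3

```text
time: 3.37
tcp_pos: [0.4983, -0.2543, 0.0073]
tcp_rot: [3.141, -0.0, 0.118]
wrist_force: [-1.7, -0.3, 8.9]
gripper_width: 0.0443
```

```bash
python3 - <<'E'
from h import *
from rig import ctrl
f=grab("wrist","2"); o=ctrl.get_obs(); print(o["tcp_pos"],o["tcp_rot"],o["wrist_force"],o["gripper_width"])
f=grab("scene","2")
E
```

```text
[ 0.49836601 -0.25431377  0.00736891] [ 3.14068456e+00 -4.37327382e-04  1.17758543e-01] [-2.66158809 -0.07332886  8.48030643] 0.044511182838349546
```

View pics/wrist2.png

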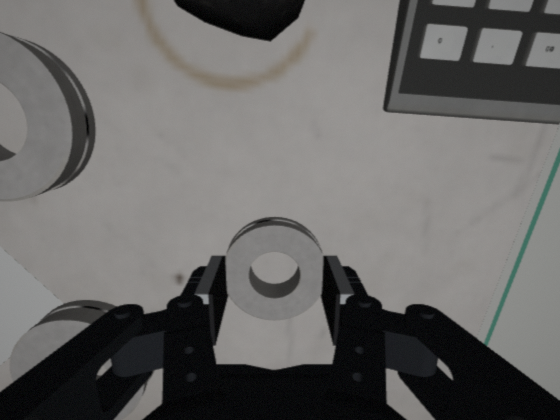

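```bash
python3 - <<'E'
from h import *
f=load("scene2")
cv2.imwrite("pics/scene2z.png",cv2.resize(f["color"][130:290,300:480,::-1],None,fx=3.7,fy=3.7,interpolation=cv2.INTER_CUBIC))
g=load("wrist2");c=cloud(g)
for v in (245,268,300,320,340):
  for u in (205,216,222,228,240,300,315,322,328,335): print(v,u,c[v,u].round(3),end=' ')
  print()
E
```

```text
245 205 [ 0.505 -0.22  -0.001] 245 216 [ 0.506 -0.225 -0.   ] 245 222 [ 0.506 -0.228 -0.   ] 245 228 [ 0.506 -0.231 -0.001] 245 240 [ 0.513 -0.238  0.014] 245 300 [ 0.516 -0.265  0.013] 245 315 [ 0.517 -0.272  0.013] 245 322 [ 0.511 -0.278 -0.002] 245 328 [ 0.512 -0.28   0.   ] 245 335 [ 0.513 -0.284 -0.   ] 
268 205 [ 0.506 -0.225  0.026] 268 216 [ 0.506 -0.23   0.025] 268 222 [ 0.505 -0.232  0.022] 268 228 [ 0.501 -0.233  0.014] 268 240 [ 0.502 -0.239  0.015] 268 300 [ 0.505 -0.266  0.014] 268 315 [ 0.506 -0.273  0.014] 268 322 [ 0.506 -0.276  0.014] 268 328 [ 0.512 -0.276  0.026] 268 335 [ 0.512 -0.28   0.024] 
300 205 [ 0.504 -0.229  0.046] 300 216 [ 0.499 -0.232  0.038] 300 222 [ 0.492 -0.233  0.027] 300 228 [ 0.475 -0.233 -0.   ] 300 240 [ 0.485 -0.24   0.014] 300 300 [ 0.488 -0.269  0.014] 300 315 [ 0.489 -0.276  0.014] 300 322 [ 0.492 -0.278  0.018] 300 328 [ 0.501 -0.277  0.033] 300 335 [ 0.51  -0.276  0.047] 
320 205 [ 0.509 -0.233  0.064] 320 216 [ 0.493 -0.233  0.042] 320 222 [ 0.463 -0.231 -0.   ] 320 228 [ 0.463 -0.234 -0.001] 320 240 [ 0.463 -0.241 -0.002] 320 300 [ 0.467 -0.273 -0.001] 320 315 [ 0.468 -0.281 -0.001] 320 322 [ 0.468 -0.285 -0.001] 320 328 [ 0.493 -0.278  0.035] 320 335 [ 0.501 -0.278  0.046] 
340 205 [ 0.513 -0.235  0.079] 340 216 [ 0.485 -0.234  0.043] 340 222 [ 0.449 -0.232 -0.001] 340 228 [ 0.449 -0.235 -0.001] 340 240 [ 0.451 -0.242 -0.   ] 340 300 [ 0.454 -0.275 -0.002] 340 315 [ 0.456 -0.283 -0.001] 340 322 [ 0.456 -0.287 -0.001] 340 328 [ 0.457 -0.29  -0.001] 340 335 [ 0.492 -0.279  0.046]
```

View pics/scene2z.png

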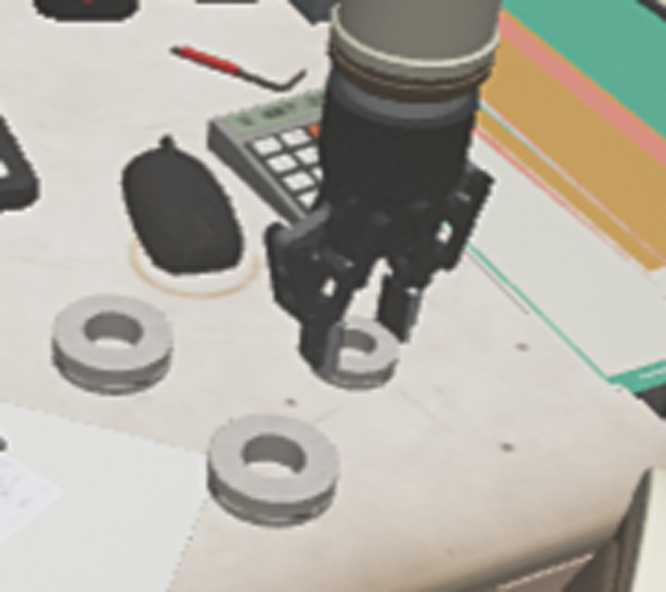

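>>> play_rows --deltas '[[[0,0,0],[0,0,0]],[[0,0,0],[0,0,0]],[[0,0,0],[0,0,0]],[[0,0,0],[0,0,0]],[[0,0,4],[0,0,0]],[[0,0,8],[0,0,0]],[[0,0,10.5],[0,0,0]],[[0,0,10.5],[0,0,0]],[[0,0,10.5],[0,0,0]],[[0,0,10.5],[0,0,0]]]' --grip -1

```text
time: 4.3
tcp_pos: [0.4979, -0.2541, -0.0043]
tcp_rot: [-3.141, 0.0, 0.118]
wrist_force: [0.8, -0.2, -1.0]
gripper_width: 0.0857
```

>>> play_rows --deltas '[[[0,0,0],[0,0,0]],[[0,0,0],[0,0,0]],[[0,0,0],[0,0,0]],[[0,0,0],[0,0,0]],[[0,0,0],[0,0,0]],[[0,0,0],[0,0,0]],[[0,0,0],[0,0,0]],[[0,0,0],[0,0,0]]]' --grip 0.3

```text
time: 4.97
tcp_pos: [0.4993, -0.2548, -0.0022]
tcp_rot: [3.139, -0.002, 0.118]
wrist_force: [-2.0, 0.2, 14.6]
gripper_width: 0.0458
```

```bash
python3 - <<'E'
from h import *
from rig import ctrl
f=grab("wrist","3"); o=ctrl.get_obs(); print(o["tcp_pos"],o["tcp_rot"],o["wrist_force"],o["gripper_width"])
c=cloud(f)
cv2.imwrite("pics/wrist3z.png",cv2.resize(f["color"][200:360,180:380,::-1],None,fx=3.7,fy=3.7,interpolation=cv2.INTER_CUBIC))
for v in (268,285,300,310,320):
  for u in (205,216,222,228,240,300,315,322,328,335): print(v,u,c[v,u].round(3),end=' ')
  print()
E
```

```text
[ 0.49934532 -0.25475564 -0.00213855] [ 3.13944432e+00 -2.01459108e-03  1.17759121e-01] [-2.80695104  0.38590212 14.2450008 ] 0.04597324534290273
268 205 [ 0.507 -0.225  0.017] 268 216 [ 0.507 -0.23   0.016] 268 222 [ 0.506 -0.232  0.013] 268 228 [ 0.507 -0.235  0.013] 268 240 [ 0.508 -0.24   0.014] 268 300 [ 0.51  -0.266  0.013] 268 315 [ 0.511 -0.272  0.014] 268 322 [ 0.512 -0.275  0.015] 268 328 [ 0.513 -0.277  0.016] 268 335 [ 0.513 -0.28   0.015] 
285 205 [ 0.507 -0.228  0.031] 285 216 [ 0.504 -0.232  0.024] 285 222 [ 0.498 -0.233  0.014] 285 228 [ 0.499 -0.235  0.014] 285 240 [ 0.499 -0.241  0.014] 285 300 [ 0.5   -0.267  0.009] 285 315 [ 0.503 -0.273  0.013] 285 322 [ 0.503 -0.276  0.013] 285 328 [ 0.506 -0.278  0.018] 285 335 [ 0.513 -0.277  0.031] 
300 205 [ 0.505 -0.23   0.037] 300 216 [ 0.499 -0.232  0.026] 300 222 [ 0.491 -0.233  0.014] 300 228 [ 0.492 -0.236  0.015] 300 240 [ 0.493 -0.241  0.015] 300 300 [ 0.495 -0.268  0.014] 300 315 [ 0.495 -0.274  0.013] 300 322 [ 0.496 -0.277  0.014] 300 328 [ 0.5   -0.278  0.02 ] 300 335 [ 0.509 -0.277  0.034] 
310 205 [ 0.502 -0.23   0.039] 310 216 [ 0.495 -0.233  0.027] 310 222 [ 0.486 -0.234  0.014] 310 228 [ 0.486 -0.236  0.013] 310 240 [ 0.487 -0.242  0.014] 310 300 [ 0.49  -0.268  0.015] 310 315 [ 0.491 -0.275  0.014] 310 322 [ 0.482 -0.282 -0.001] 310 328 [ 0.496 -0.279  0.022] 310 335 [ 0.505 -0.278  0.034] 
320 205 [ 0.498 -0.231  0.039] 320 216 [ 0.492 -0.233  0.029] 320 222 [ 0.469 -0.233 -0.002] 320 228 [ 0.47  -0.236 -0.001] 320 240 [ 0.482 -0.242  0.014] 320 300 [ 0.485 -0.269  0.015] 320 315 [ 0.475 -0.279 -0.002] 320 322 [ 0.476 -0.283 -0.001] 320 328 [ 0.492 -0.28   0.022] 320 335 [ 0.501 -0.278  0.036]
```

View pics/wrist3z.png

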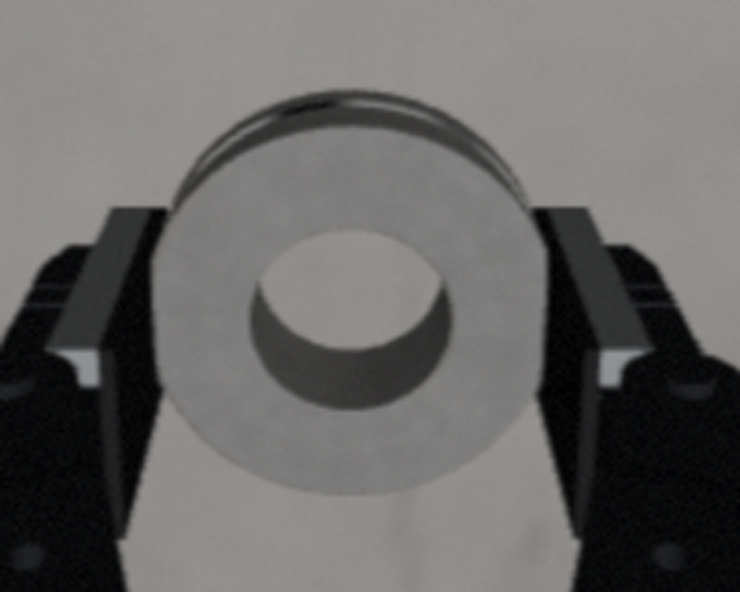

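>>> play_rows --deltas '[[[0,0,-2],[0,0,0]],[[0,0,-8],[0,0,0]],[[0,0,-20],[0,0,0]],[[0,0,-35],[0,0,0]],[[0,0,-50],[0,0,0]],[[0,0,-58],[0,0,0]],[[0,0,-60],[0,0,0]],[[0,0,-60],[0,0,0]],[[0,0,-60],[0,0,0]]]'

```text
time: 5.77
tcp_pos: [0.4975, -0.2541, 0.0555]
tcp_rot: [-3.141, 0.001, 0.118]
wrist_force: [-0.3, -0.8, -1.3]
gripper_width: 0.0465
```

```bash
cat > ringtcp.py <<'E'
from h import *
from rig import ctrl
import sys
f=grab("wrist",sys.argv[1]); g=grab("scene",sys.argv[1]); o=ctrl.get_obs(); t=o["tcp_pos"]; print(t,o["tcp_rot"],o["wrist_force"],o["gripper_width"])
c=cloud(f); 
d=c-t
hsv=cv2.cvtColor(f["color"],cv2.COLOR_RGB2HSV)
m=(abs(d[...,0])<.04)&(abs(d[...,1])<.023)&(d[...,2]>-.005)&(d[...,2]<.03)&(hsv[...,2]>90)
p=c[m]; print(len(p)); zt=np.median(p[:,2]); q=p[abs(p[:,2]-zt)<.003]
print("ringtop z",zt,"ext",q.min(0),q.max(0),"mid",(q.min(0)+q.max(0))/2, "rel", (q.min(0)+q.max(0))/2-t)
E
python3 ringtcp.py 4
```

```text
[ 0.49722063 -0.2538931   0.05499759] [-3.14073318e+00  1.29015444e-03  1.17687967e-01] [-0.46775814  0.09292901 -1.36675795] 0.046109734816324056
6648
ringtop z 0.0715445269318738 ext [ 0.47340077 -0.2768851   0.06859673] [ 0.5231115  -0.23115956  0.07376659] mid [ 0.49825614 -0.25402233  0.07118166] rel [ 0.00103551 -0.00012923  0.01618407]
```

View pics/wrist4.png

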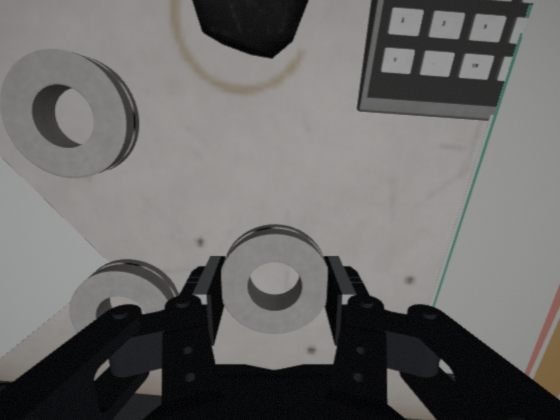

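View pics/scene4.png

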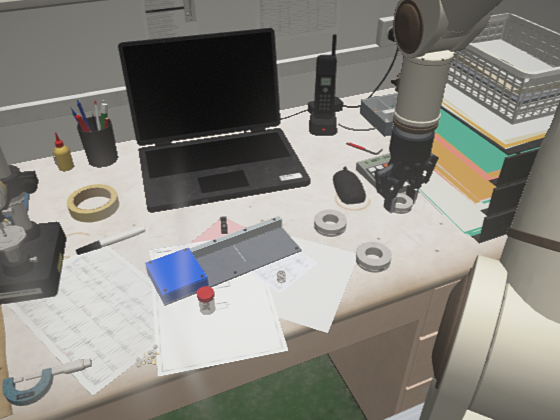

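>>> play_rows --deltas '[[[5,-15,-10],[0,0,0]],[[14,-45,-20],[0,0,0]],[[23,-78,-25],[0,0,0]],[[33,-111,-25],[0,0,0]],[[43,-144,-25],[0,0,0]],[[53,-177,-25],[0,0,0]],[[63,-210,-25],[0,0,0]],[[73,-245,-25],[0,0,0]],[[82,-275,-25],[0,0,0]],[[85,-286,-25],[0,0,0]]]'

```text
time: 6.7
tcp_pos: [0.5488, 0.0481, 0.0815]
tcp_rot: [-3.137, -0.002, 0.125]
wrist_force: [1.2, -0.1, -1.5]
gripper_width: 0.046
```

```bash
python3 ringtcp.py 5; python3 - <<'E'
from h import *
f=load("wrist5");c=cloud(f)
a0,b0,ang=.0305,-.546,np.radians(96.77)
e=np.array([np.cos(ang),np.sin(ang)]);n=np.array([-e[1],e[0]])
x=c[...,:2]@e-a0;y=c[...,:2]@n-b0;Z=c[...,2]
m=(abs(Z-.027)<.003)&(y<-.025)&(y>-.06)&(x>-.15)&(x<.06)
print(m.sum())
for lo in np.arange(-.15,.06,.02):
    q=m&(x>=lo)&(x<lo+.02)
    if q.sum()>20: print("fence x%.2f"%lo,q.sum(),"y",np.percentile(y[q],[1,50,99]).round(4))
E
```

```text
[0.54844506 0.045179   0.08114982] [-3.13924341e+00 -5.08546288e-04  1.24762055e-01] [ 0.28066132 -0.09380897 -1.30291425] 0.04568231380065038
6571
ringtop z 0.0975839566574063 ext [0.52556753 0.02304892 0.09482427] [0.57425589 0.06816997 0.10056181] mid [0.54991171 0.04560944 0.09769304] rel [0.00146665 0.00043045 0.01654322]
6262
fence x-0.15 319 y [-0.0446 -0.039  -0.0331]
fence x-0.13 622 y [-0.0448 -0.039  -0.033 ]
fence x-0.11 618 y [-0.0448 -0.0392 -0.0328]
fence x-0.09 610 y [-0.0448 -0.0391 -0.0333]
fence x-0.07 623 y [-0.0449 -0.0392 -0.0331]
fence x-0.05 619 y [-0.0449 -0.0392 -0.0329]
fence x-0.03 613 y [-0.0449 -0.0393 -0.0335]
fence x-0.01 615 y [-0.0449 -0.0393 -0.0332]
fence x0.01 633 y [-0.0451 -0.0391 -0.033 ]
fence x0.03 612 y [-0.045  -0.0395 -0.0336]
fence x0.05 378 y [-0.045  -0.0381 -0.0255]
```

View pics/wrist5.png

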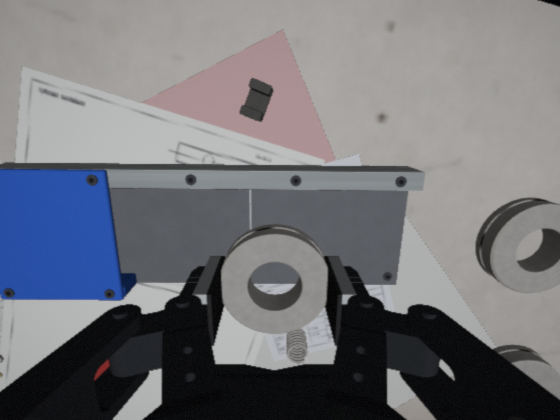

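>>> play_rows --deltas '[[[-2,0,0],[0,0,0]],[[-2,0,10],[0,0,0]],[[-2,0,30],[0,0,0]],[[-2,0,50],[0,0,0]],[[-2,0,63],[0,0,0]],[[-2,0,70],[0,0,0]],[[-2,0,72],[0,0,0]],[[-2,0,72],[0,0,0]],[[-2,0,72],[0,0,0]],[[-2,0,72],[0,0,0]]]'

```text
time: 7.63
tcp_pos: [0.5476, 0.0397, 0.0097]
tcp_rot: [3.141, -0.002, 0.118]
wrist_force: [-0.1, -0.5, -1.3]
gripper_width: 0.0461
```

```bash
cat >> h.py <<'E'
a0,b0,ang=.0305,-.546,np.radians(96.75)
E_=np.array([np.cos(ang),np.sin(ang)]);N_=np.array([-E_[1],E_[0]])
def fix(p):
    p=np.asarray(p)[...,:2]; return np.stack([p@E_-a0,p@N_-b0],-1)
E
cat >> ringtcp.py <<'E'
print("ring fixture xy",fix((q.min(0)+q.max(0))/2)*1000,"tcp fix",fix(t)*1000)
E
python3 ringtcp.py 6
```

```text
[0.54753817 0.03974814 0.00969012] [ 3.14141079e+00 -1.66946852e-03  1.17736808e-01] [ 0.17484565  0.90308295 -0.37656266] 0.04612794001462466
10920
ringtop z 0.02562167508909613 ext [0.52408054 0.01676188 0.02265058] [0.58753516 0.06273867 0.02848301] mid [0.55580785 0.03975028 0.0255668 ] rel [8.26967771e-03 2.13097782e-06 1.58766731e-02]
ring fixture xy [-56.3534632  -10.62738626] tcp fix [-55.38358301  -2.41477971]
```

>>> play_rows --deltas '[[[0,0,2],[0,0,0]],[[0,0,3.5],[0,0,0]],[[0,0,3.5],[0,0,0]],[[0,0,3.5],[0,0,0]]]'

```text
time: 8.07
tcp_pos: [0.5467, 0.0397, 0.0052]
tcp_rot: [3.142, 0.0, 0.118]
wrist_force: [0.7, -0.0, -1.6]
gripper_width: 0.0456
```

>>> play_rows --deltas '[[[0,0,0.5],[0,0,0]],[[0,0,0.5],[0,0,0]],[[0,0,0.5],[0,0,0]]]'

```text
time: 8.32
tcp_pos: [0.5467, 0.0397, 0.0048]
tcp_rot: [-3.142, 0.0, 0.118]
wrist_force: [-0.3, -0.0, -0.7]
gripper_width: 0.0458
```

>>> play_rows --deltas '[[[0,0,0.5],[0,0,0]],[[0,0,0.5],[0,0,0]],[[0,0,0.5],[0,0,0]]]'

```text
time: 8.57
tcp_pos: [0.5468, 0.0397, 0.0043]
tcp_rot: [-3.142, -0.0, 0.118]
wrist_force: [-0.2, -0.4, -0.6]
gripper_width: 0.046
```

>>> play_rows --deltas '[[[0,0,0.5],[0,0,0]],[[0,0,0.5],[0,0,0]],[[0,0,0.5],[0,0,0]]]'

```text
time: 8.82
tcp_pos: [0.5468, 0.0397, 0.004]
tcp_rot: [3.141, -0.0, 0.118]
wrist_force: [-0.7, 0.0, 1.0]
gripper_width: 0.0459
```

>>> play_rows --deltas '[[[0,0,0.5],[0,0,0]],[[0,0,0.5],[0,0,0]],[[0,0,0.5],[0,0,0]]]'

```text
time: 9.07
tcp_pos: [0.5468, 0.0397, 0.0039]
tcp_rot: [3.141, -0.0, 0.118]
wrist_force: [-1.9, -0.0, 6.1]
gripper_width: 0.0454
```

>>> play_rows --deltas '[[[0.5,0,-0.6],[0,0,0]],[[1,0,-0.6],[0,0,0]],[[2,0,-0.6],[0,0,0]],[[2,0,-0.6],[0,0,0]]]'

```text
time: 9.4
tcp_pos: [0.548, 0.0398, 0.0039]
tcp_rot: [3.141, 0.002, 0.118]
wrist_force: [-3.1, 0.4, 5.2]
gripper_width: 0.0458
```

>>> play_rows --deltas '[[[0.5,0,0],[0,0,0]],[[0.5,0,0],[0,0,0]],[[0.5,0,0],[0,0,0]]]'

```text
time: 9.65
tcp_pos: [0.548, 0.0398, 0.0039]
tcp_rot: [3.141, 0.002, 0.118]
wrist_force: [-4.2, -1.1, 6.2]
gripper_width: 0.0457
```

>>> play_rows --deltas '[[[0.5,0,0],[0,0,0]],[[0.5,0,0],[0,0,0]],[[0.5,0,0],[0,0,0]]]'

```text
time: 9.9
tcp_pos: [0.548, 0.0398, 0.0039]
tcp_rot: [3.141, 0.003, 0.118]
wrist_force: [-6.2, -1.1, 8.1]
gripper_width: 0.0458
```

>>> play_rows --deltas '[[[0.5,0,0],[0,0,0]],[[0.5,0,0],[0,0,0]],[[0.5,0,0],[0,0,0]]]'

```text
time: 10.15
tcp_pos: [0.548, 0.0398, 0.0039]
tcp_rot: [3.141, 0.004, 0.118]
wrist_force: [-7.9, -0.1, 9.0]
gripper_width: 0.0462
```

>>> play_rows --deltas '[[[0,0,-1],[0,0,0]],[[0,0,-2],[0,0,0]],[[0,0,-2],[0,0,0]]]'

```text
time: 10.4
tcp_pos: [0.5508, 0.0402, 0.006]
tcp_rot: [-3.141, -0.001, 0.118]
wrist_force: [1.3, 0.7, -0.6]
gripper_width: 0.046
```

```bash
python3 ringtcp.py 7; python3 - <<'E'
from h import *
f=load("wrist7")
cv2.imwrite("pics/wrist7z.png",cv2.resize(f["color"][130:400,120:440,::-1],None,fx=2.2,fy=2.2,interpolation=cv2.INTER_CUBIC))
E
```

```text
[0.55062823 0.04010141 0.00583977] [-3.14141788e+00 -5.41194079e-04  1.17650461e-01] [-0.48389478  0.28261845 -1.56951463] 0.045774319191915894
12294
ringtop z 0.022078082732266746 ext [0.52699915 0.01710499 0.01910756] [0.59059091 0.06309279 0.02507683] mid [0.55879503 0.04009889 0.0220922 ] rel [ 8.16680043e-03 -2.52194960e-06  1.62524235e-02]
ring fixture xy [-56.35837051 -13.6348372 ] tcp fix [-55.39596158  -5.52494172]
```

View pics/wrist7z.png

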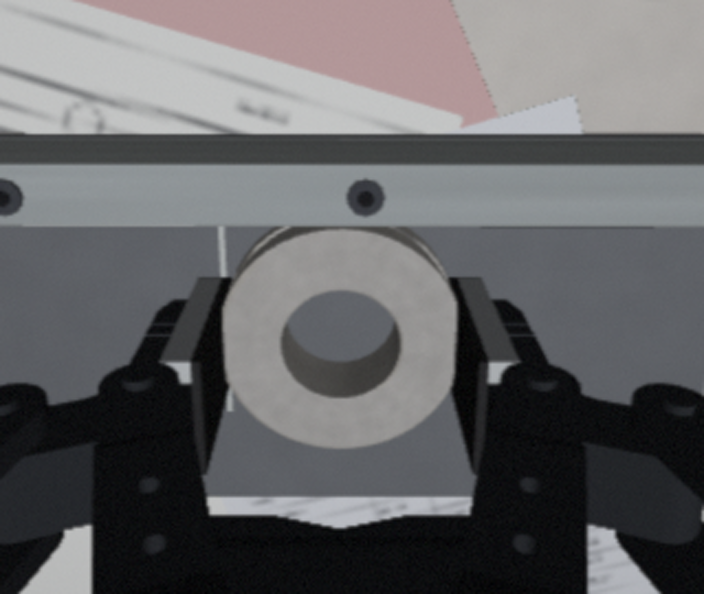

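>>> play_rows --deltas '[[[0.5,0,0],[0,0,0]],[[0.8,0,0],[0,0,0]],[[0.8,0,0],[0,0,0]]]'

```text
time: 10.75
tcp_pos: [0.5512, 0.0402, 0.0058]
tcp_rot: [-3.141, -0.0, 0.118]
wrist_force: [-1.4, 0.3, -1.2]
gripper_width: 0.0456
```

>>> play_rows --deltas '[[[0.4,0,0],[0,0,0]],[[0.4,0,0],[0,0,0]],[[0.4,0,0],[0,0,0]]]'

```text
time: 11.0
tcp_pos: [0.5515, 0.0403, 0.0059]
tcp_rot: [-3.142, -0.0, 0.118]
wrist_force: [0.5, 0.3, -1.8]
gripper_width: 0.0459
```

>>> play_rows --deltas '[[[0.4,0,0],[0,0,0]],[[0.4,0,0],[0,0,0]],[[0.4,0,0],[0,0,0]]]'

```text
time: 11.25
tcp_pos: [0.5519, 0.0403, 0.0059]
tcp_rot: [3.142, -0.0, 0.118]
wrist_force: [-0.2, 0.7, -1.0]
gripper_width: 0.0457
```

>>> play_rows --deltas '[[[0.4,0,0],[0,0,0]],[[0.4,0,0],[0,0,0]],[[0.4,0,0],[0,0,0]]]'

```text
time: 11.5
tcp_pos: [0.5523, 0.0403, 0.0059]
tcp_rot: [3.142, -0.0, 0.118]
wrist_force: [0.7, 0.1, -0.9]
gripper_width: 0.0456
```

>>> play_rows --deltas '[[[0.4,0,0],[0,0,0]],[[0.4,0,0],[0,0,0]],[[0.4,0,0],[0,0,0]]]'

```text
time: 11.75
tcp_pos: [0.5527, 0.0404, 0.0059]
tcp_rot: [-3.142, -0.0, 0.118]
wrist_force: [0.0, 0.6, -1.3]
gripper_width: 0.0461
```

>>> play_rows --deltas '[[[0.4,0,0],[0,0,0]],[[0.4,0,0],[0,0,0]],[[0.4,0,0],[0,0,0]]]'

```text
time: 12.0
tcp_pos: [0.553, 0.0404, 0.0059]
tcp_rot: [3.142, 0.0, 0.118]
wrist_force: [0.1, 0.2, -1.0]
gripper_width: 0.0459
```

>>> play_rows --deltas '[[[0.4,0,0],[0,0,0]],[[0.4,0,0],[0,0,0]],[[0.4,0,0],[0,0,0]]]'

```text
time: 12.25
tcp_pos: [0.5531, 0.0404, 0.0058]
tcp_rot: [3.142, 0.001, 0.118]
wrist_force: [-0.6, -0.2, -1.1]
gripper_width: 0.0459
```

>>> play_rows --deltas '[[[0.4,0,0],[0,0,0]],[[0.4,0,0],[0,0,0]],[[0.4,0,0],[0,0,0]]]'

```text
time: 12.5
tcp_pos: [0.5532, 0.0404, 0.0058]
tcp_rot: [3.141, 0.001, 0.118]
wrist_force: [-2.8, -0.4, -0.7]
gripper_width: 0.0459
```

>>> play_rows --deltas '[[[0.4,0,0],[0,0,0]],[[0.4,0,0],[0,0,0]],[[0.4,0,0],[0,0,0]]]'

```text
time: 12.75
tcp_pos: [0.5533, 0.0404, 0.0056]
tcp_rot: [3.141, 0.002, 0.118]
wrist_force: [-4.3, -1.0, 0.8]
gripper_width: 0.046
```

>>> play_rows --deltas '[[[-0.4,0,0.8],[0,0,0]],[[-0.4,0,1.4],[0,0,0]],[[-0.4,0,1.9],[0,0,0]],[[-0.4,0,1.9],[0,0,0]]]'

```text
time: 13.08
tcp_pos: [0.5534, 0.0404, 0.004]
tcp_rot: [3.141, 0.001, 0.118]
wrist_force: [-5.1, -1.1, 2.3]
gripper_width: 0.046
```

>>> play_rows --deltas '[[[0,0,0],[0,0,0]],[[0,0,0],[0,0,0]],[[0,0,0],[0,0,0]],[[0,0,0],[0,0,0]],[[0,0,0],[0,0,0]]]' --grip -0.7

```text
time: 13.5
tcp_pos: [0.5547, 0.0406, 0.0043]
tcp_rot: [-3.141, -0.002, 0.118]
wrist_force: [-1.0, -0.2, 0.0]
gripper_width: 0.0724
```

```bash
python3 - <<'E'
from h import *
f=grab("wrist","8");g=grab("scene","8")
cv2.imwrite("pics/wrist8z.png",cv2.resize(f["color"][130:400,100:460,::-1],None,fx=2.1,fy=2.1,interpolation=cv2.INTER_CUBIC))
E
```

```text
(no output)
```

View pics/wrist8z.png

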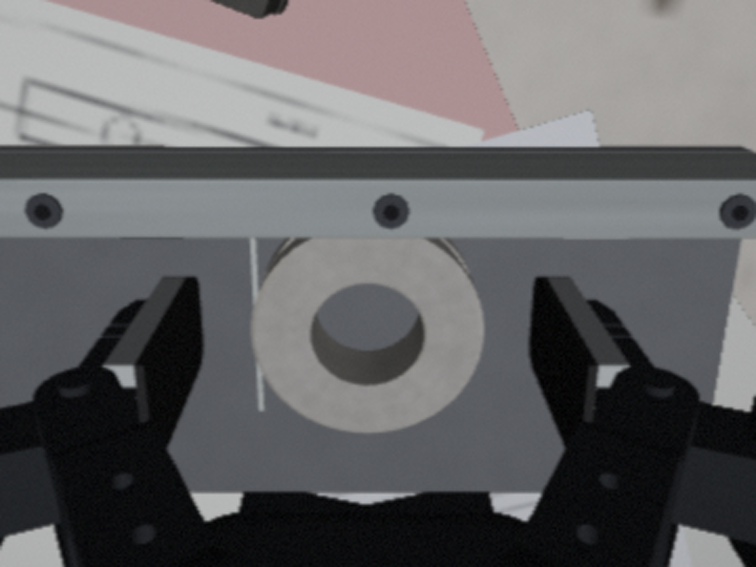

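```bash
python3 - <<'E'
from h import *
from rig import ctrl
o=ctrl.get_obs(); print(o["q"].round(3),fix(o["tcp_pos"])*1000)
E
```

```text
[ 0.281  0.691 -0.515  1.92   0.531  0.668 -2.015] [-55.35878806  -9.17307236]
```

>>> play_rows --deltas '[[[0,0,-3],[0,0,0]],[[0,0,-12],[0,0,0]],[[0,0,-30],[0,0,0]],[[0,0,-50],[0,0,0]],[[0,0,-60],[0,0,0]],[[0,0,-60],[0,0,0]]]'

```text
time: 14.1
tcp_pos: [0.5561, 0.0408, 0.0669]
tcp_rot: [3.141, -0.005, 0.118]
wrist_force: [-0.5, -0.7, 0.4]
gripper_width: 0.0727
```

```bash
python3 - <<'E'
from h import *
from rig import ctrl
f=grab("wrist","9");c=cloud(f);Z=c[...,2]
o=ctrl.get_obs(); print(o["tcp_pos"],fix(o["tcp_pos"])*1000,o["tcp_rot"])
F=fix(c);x,y=F[...,0],F[...,1]
m=(abs(Z-.021)<.003)&(y>-.031)&(y<.03)&(x>-.1)&(x<0)
p=F[m].astype(np.float32); print(m.sum(),Z[m].mean(),cv2.minEnclosingCircle(p*1000))
m=(abs(Z-.027)<.003)&(y<-.025)&(y>-.06)&(x>-.13)&(x<.04)
print(np.percentile(y[m],[1,50,99]))
E
```

```text
[0.55507716 0.04049373 0.0654924 ] [-55.5292838   -9.98914632] [ 3.14108875 -0.00323919  0.11756181]
3314 0.019920101027755054 ((-56.044334411621094, -8.519521713256836), 24.791242599487305)
[-0.0449721  -0.03928186 -0.03310441]
```

View pics/wrist9.png

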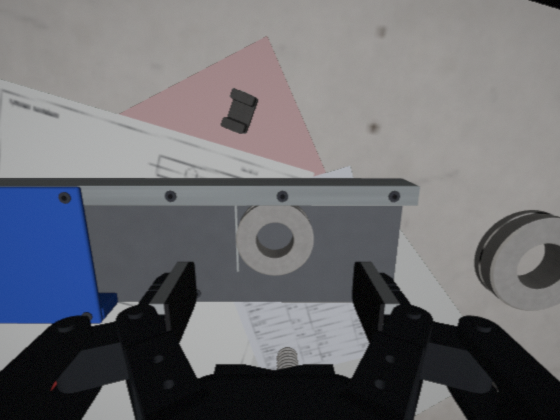

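>>> play_rows --deltas '[[[0,10,0],[0,0,0.05]],[[-3,25,0],[0,0,0.1]],[[-6,43,0],[0,0,0.1]],[[-6,43,0],[0,0,0.1]]]' --grip 1

```text
time: 14.48
tcp_pos: [0.5516, -0.0096, 0.0625]
tcp_rot: [3.138, 0.003, 0.009]
wrist_force: [-0.2, -1.2, 0.2]
gripper_width: 0.0245
```

```bash
python3 - <<'E'
from h import *
from rig import ctrl
o=ctrl.get_obs(); print(o["q"].round(3),fix(o["tcp_pos"])*1000,o["tcp_rot"],o["gripper_width"])
E
```

```text
[ 0.396  0.589 -0.548  1.914  0.438  0.762 -1.962] [-104.89049413   -0.66658596] [3.13776062 0.00325606 0.00894927] 0.024504632647776945
```

>>> play_rows --deltas '[[[0,0,0],[0,0,0.05]],[[0,0,0],[0,0,0.15]],[[0,0,0],[0,0,0.26]],[[0,0,0],[0,0,0.37]],[[0,0,0],[0,0,0.48]],[[0,0,0],[0,0,0.59]],[[0,0,0],[0,0,0.7]],[[0,0,0],[0,0,0.8]],[[0,0,0],[0,0,0.84]],[[0,0,0],[0,0,0.845]]]'

```text
time: 15.32
tcp_pos: [0.5523, -0.004, 0.0634]
tcp_rot: [3.14, -0.0, -0.831]
wrist_force: [0.6, -0.5, -0.5]
gripper_width: 0.0001
```

>>> play_rows --deltas '[[[0,0,0],[0,0,0.05]],[[0,0,0],[0,0,0.15]],[[0,0,0],[0,0,0.26]],[[0,0,0],[0,0,0.37]],[[0,0,0],[0,0,0.48]],[[0,0,0],[0,0,0.59]],[[0,0,0],[0,0,0.7]],[[0,0,0],[0,0,0.78]],[[0,0,0],[0,0,0.8]],[[0,0,0],[0,0,0.8]]]'

```text
time: 16.15
tcp_pos: [0.5518, -0.0033, 0.0627]
tcp_rot: [3.139, -0.004, -1.627]
wrist_force: [0.5, 0.1, -0.4]
gripper_width: -0.0002
```

```bash
python3 - <<'E'
from h import *
from rig import ctrl
f=grab("wrist","10");g=grab("scene","10")
o=ctrl.get_obs(); print(o["q"].round(3),fix(o["tcp_pos"])*1000,o["tcp_pos"],o["tcp_rot"],o["gripper_width"],o["wrist_force"])
E
```

```text
[-0.739  0.742  0.939  1.951 -0.791  0.872 -2.569] [-98.81688157  -1.89766551] [ 0.55212968 -0.00344487  0.06313952] [ 3.13953402e+00 -1.62632080e-03 -1.62627143e+00] -0.0001253089369343948 [ 0.18015534  1.65036918 -0.39016158]
```

View pics/wrist10.png

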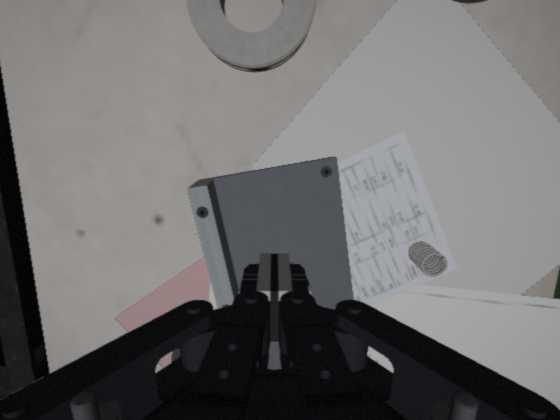

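View pics/scene10.png

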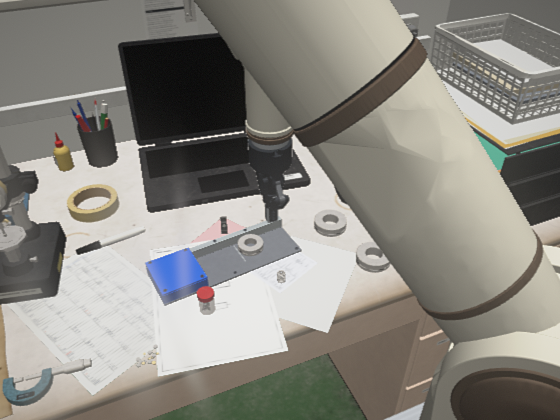

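>>> play_rows --deltas '[[[0,0,-5],[0,0,-0.04]],[[0,0,-10],[0,0,-0.12]],[[0,0,-10],[0,0,-0.22]],[[0,0,-10],[0,0,-0.33]],[[0,0,-10],[0,0,-0.44]],[[0,0,-10],[0,0,-0.55]],[[0,0,-10],[0,0,-0.66]],[[0,0,-10],[0,0,-0.75]],[[0,0,-10],[0,0,-0.79]],[[0,0,-10],[0,0,-0.8]]]'

```text
time: 17.08
tcp_pos: [0.553, -0.0035, 0.0744]
tcp_rot: [-3.14, 0.001, -0.826]
wrist_force: [-0.3, -0.2, -0.2]
gripper_width: 0.0002
```

```bash
python3 - <<'E'
from h import *
from rig import ctrl
o=ctrl.get_obs(); print(o["q"].round(3),fix(o["tcp_pos"])*1000,o["tcp_pos"],o["tcp_rot"])
E
```

```text
[-0.628  0.634  0.768  1.944 -0.608  0.809 -1.916] [-98.98773396  -2.77074082] [ 0.55301678 -0.00351192  0.07440867] [-3.14016707e+00  5.80861699e-04 -8.26125275e-01]
```

>>> play_rows --deltas '[[[0,0,0],[0,0,-0.05]],[[0,0,0],[0,0,-0.15]],[[0,0,0],[0,0,-0.26]],[[0,0,0],[0,0,-0.37]],[[0,0,0],[0,0,-0.48]],[[0,0,0],[0,0,-0.59]],[[0,0,0],[0,0,-0.7]],[[0,0,0],[0,0,-0.81]],[[0,0,0],[0,0,-0.92]],[[0,0,0],[0,0,-1.0]]]'

```text
time: 17.92
tcp_pos: [0.553, -0.0034, 0.0743]
tcp_rot: [-3.141, -0.001, 0.177]
wrist_force: [-0.3, -0.5, -0.4]
gripper_width: -0.0002
```

>>> play_rows --deltas '[[[0,0,0],[0,0,-0.08]],[[0,0,0],[0,0,-0.18]],[[0,0,0],[0,0,-0.29]],[[0,0,0],[0,0,-0.4]],[[0,0,0],[0,0,-0.51]],[[0,0,0],[0,0,-0.62]],[[0,0,0],[0,0,-0.73]],[[0,0,0],[0,0,-0.84]],[[0,0,0],[0,0,-0.93]],[[0,0,0],[0,0,-1.0]]]'

```text
time: 18.75
tcp_pos: [0.5531, -0.0035, 0.0744]
tcp_rot: [3.141, -0.001, 1.176]
wrist_force: [-0.1, 0.3, 0.9]
gripper_width: -0.0
```

>>> play_rows --deltas '[[[0,0,0],[0,0,-0.08]],[[0,0,0],[0,0,-0.18]],[[0,0,0],[0,0,-0.27]],[[0,0,0],[0,0,-0.33]],[[0,0,0],[0,0,-0.341]],[[0,0,0],[0,0,-0.341]],[[0,0,0],[0,0,-0.341]]]'

```text
time: 19.33
tcp_pos: [0.553, -0.0033, 0.0742]
tcp_rot: [3.141, -0.0, 1.511]
wrist_force: [1.0, 0.2, -0.6]
gripper_width: 0.0003
```

```bash
python3 - <<'E'
from h import *
from rig import ctrl
o=ctrl.get_obs(); print(o["q"].round(3),fix(o["tcp_pos"])*1000,o["tcp_pos"],o["tcp_rot"])
E
```

```text
[-0.194  0.51   0.19   1.93  -0.141  0.714  0.02 ] [-98.7531409   -2.78053314] [ 0.55299893 -0.00327781  0.07422554] [ 3.14113724e+00 -1.56172357e-04  1.51121656e+00]
```

>>> play_rows --deltas '[[[0,-1,6],[0,0,0]],[[0,-2,20],[0,0,0]],[[0,-2,38],[0,0,0]],[[0,-2,52],[0,0,0]],[[0,-2,61],[0,0,0]],[[0,-2,64],[0,0,0]],[[0,-2,64],[0,0,0]],[[0,-2,64],[0,0,0]],[[0,-2,64],[0,0,0]]]'

```text
time: 20.08
tcp_pos: [0.5517, -0.0028, 0.0107]
tcp_rot: [3.14, -0.0, 1.514]
wrist_force: [-0.3, 0.0, -0.2]
gripper_width: 0.0002
```

```bash
python3 - <<'E'
from h import *
from rig import ctrl
f=grab("wrist","11");g=grab("scene","11")
o=ctrl.get_obs(); print(fix(o["tcp_pos"])*1000,o["tcp_pos"],o["tcp_rot"],o["wrist_force"])
E
```

```text
[-98.09079665  -1.54345101] [ 0.55169258 -0.00276546  0.01085767] [ 3.13997486e+00 -1.70797690e-04  1.51371508e+00] [ 0.1896881  -0.20106212 -0.42050247]
```

View pics/wrist11.png

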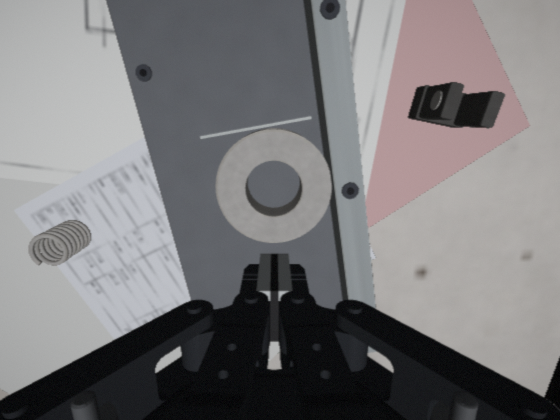

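>>> play_rows --deltas '[[[1.5,-0.3,0],[0,0,0]],[[3,-0.5,0],[0,0,0]],[[4.5,-0.8,0],[0,0,0]],[[6,-1.1,0],[0,0,0]],[[7.5,-1.3,0],[0,0,0]],[[9,-1.6,0],[0,0,0]],[[10.5,-1.9,0],[0,0,0]],[[12,-2.1,0],[0,0,0]],[[13.5,-2.4,0],[0,0,0]],[[15,-2.6,0],[0,0,0]]]'

```text
time: 21.02
tcp_pos: [0.5491, 0.0122, 0.01]
tcp_rot: [-3.142, 0.0, 1.514]
wrist_force: [-1.6, -0.7, 0.7]
gripper_width: 0.0002
```

```bash
cat > pushchk.py <<'E'
from h import *
from rig import ctrl
import sys
f=grab("wrist",sys.argv[1]);c=cloud(f);Z=c[...,2]
o=ctrl.get_obs(); t=fix(o["tcp_pos"])*1000; print("tcp",t,o["tcp_pos"],o["tcp_rot"],o["wrist_force"])
F=fix(c);x,y=F[...,0]*1000-t[0],F[...,1]*1000
m=(abs(Z-.021)<.003)&(y>-31.5)&(y<20)&(x>5)&(x<70)
if m.sum()>50:
    (cx,cy),r=cv2.minEnclosingCircle(np.stack([x[m]+t[0],y[m]],1).astype(np.float32)); print("ring",cx,cy,r,m.sum())
E
python3 pushchk.py 12
```

```text
tcp [-82.38047419  -0.73715019] [0.54904531 0.0127412  0.00999194] [-3.14138383e+00 -8.55850414e-05  1.51402090e+00] [ 0.12514025 -0.39583779  0.09017359]
ring -52.8266487121582 -5.758272647857666 28.489013671875 7703
```

View pics/wrist12.png

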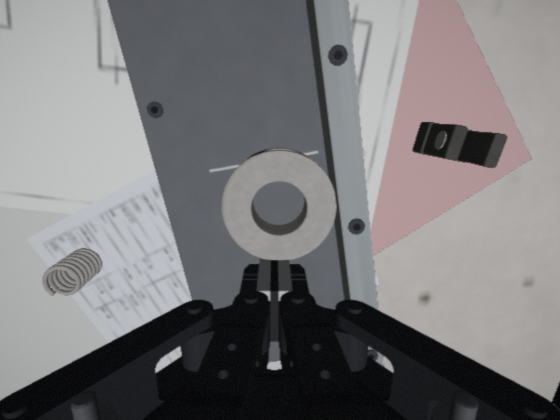

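```bash
cat > pushchk.py <<'E'
from h import *
from rig import ctrl
import sys
if len(sys.argv)>2: f=load("wrist"+sys.argv[1]); t=np.array([float(sys.argv[2]),0])
else:
    f=grab("wrist",sys.argv[1]); o=ctrl.get_obs(); t=fix(o["tcp_pos"])*1000; print("tcp",t,o["tcp_pos"],o["tcp_rot"],o["wrist_force"])
c=cloud(f);Z=c[...,2]
F=fix(c);x,y=F[...,0]*1000-t[0],F[...,1]*1000
m=(abs(Z-.021)<.0025)&(y>-34)&(y<25)&(x>15)&(x<75)
if m.sum()>50:
    print("ring xc",np.percentile(x[m],99.8)+t[0]-24.5,"y",np.percentile(y[m],[.2,99.8]),"yc",np.percentile(y[m],99.8)-24.5)
E
python3 pushchk.py 12 -82.4; python3 pushchk.py 11 -98
```

```text
ring xc -34.23838389211855 y [-32.93857311  15.41763865] yc -9.082361349549576
ring xc -51.20691727733782 y [-32.87797965  15.32411646] yc -9.175883544892457
```

>>> play_rows --deltas '[[[2,-0.4,0],[0,0,0]],[[4,-0.7,0],[0,0,0]],[[6,-1.1,0],[0,0,0]],[[8,-1.4,0],[0,0,0]],[[10,-1.8,0],[0,0,0]],[[12,-2.1,0],[0,0,0]],[[14,-2.5,0],[0,0,0]],[[16,-2.8,0],[0,0,0]],[[18,-3.2,0],[0,0,0]],[[20,-3.5,0],[0,0,0]]]'

```text
time: 21.9
tcp_pos: [0.5468, 0.0327, 0.01]
tcp_rot: [3.142, -0.0, 1.514]
wrist_force: [-0.8, -1.3, -0.4]
gripper_width: -0.0
```

```bash
python3 pushchk.py 13
```

```text
tcp [-61.68586948  -0.87412632] [0.54674895 0.03330846 0.00999209] [-3.14151285e+00 -3.38268758e-04  1.51438091e+00] [ 0.38600109 -0.59548736  0.10002559]
ring xc -13.66527956263728 y [-32.95798217  15.40610707] yc -9.093892925385074
```

>>> play_rows --deltas '[[[2,-0.4,0],[0,0,0]],[[4,-0.7,0],[0,0,0]],[[6,-1.1,0],[0,0,0]],[[8,-1.4,0],[0,0,0]],[[10,-1.8,0],[0,0,0]],[[12,-2.1,0],[0,0,0]],[[14,-2.5,0],[0,0,0]],[[16,-2.8,0],[0,0,0]],[[18,-3.2,0],[0,0,0]],[[20,-3.5,0],[0,0,0]]]'

```text
time: 22.78
tcp_pos: [0.5444, 0.0529, 0.01]
tcp_rot: [-3.142, 0.0, 1.514]
wrist_force: [0.0, -0.8, 0.0]
gripper_width: 0.0001
```

>>> play_rows --deltas '[[[2,-0.4,0],[0,0,0]],[[4,-0.7,0],[0,0,0]],[[6,-1.1,0],[0,0,0]],[[8,-1.4,0],[0,0,0]],[[10,-1.8,0],[0,0,0]],[[12,-2.1,0],[0,0,0]],[[14,-2.5,0],[0,0,0]],[[16,-2.8,0],[0,0,0]],[[18,-3.2,0],[0,0,0]],[[20,-3.5,0],[0,0,0]]]'

```text
time: 23.62
tcp_pos: [0.5421, 0.0731, 0.01]
tcp_rot: [3.142, 0.0, 1.514]
wrist_force: [-0.4, -0.8, 0.3]
gripper_width: 0.0002
```

>>> play_rows --deltas '[[[2,-0.4,0],[0,0,0]],[[4,-0.7,0],[0,0,0]],[[6,-1.1,0],[0,0,0]],[[8,-1.4,0],[0,0,0]],[[10,-1.8,0],[0,0,0]],[[12,-2.1,0],[0,0,0]],[[14,-2.5,0],[0,0,0]],[[15,-2.6,0],[0,0,0]],[[15,-2.6,0],[0,0,0]],[[15,-2.6,0],[0,0,0]]]'

```text
time: 24.45
tcp_pos: [0.5404, 0.0883, 0.01]
tcp_rot: [3.141, -0.0, 1.514]
wrist_force: [0.5, 0.1, -0.0]
gripper_width: -0.0
```

```bash
python3 pushchk.py 14
```

```text
tcp [-6.38024312 -1.14831133] [0.54052076 0.08826296 0.01006159] [ 3.14129264e+00 -3.13117943e-04  1.51402015e+00] [-0.0760867  -0.12394459 -0.93885584]
ring xc 27.01912220678581 y [-33.01309926  15.34726835] yc -9.152731652504833
```

View pics/wrist14.png

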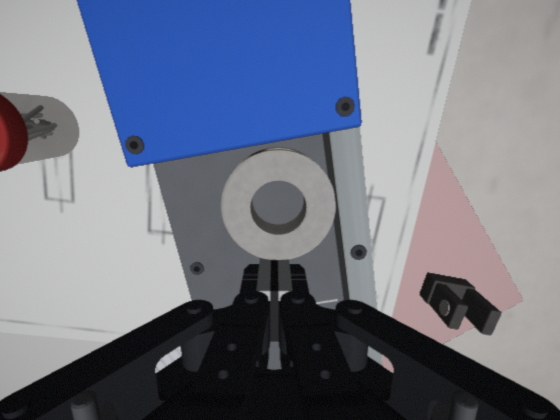

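>>> play_rows --deltas '[[[2,-0.4,0],[0,0,0]],[[4,-0.7,0],[0,0,0]],[[6,-1.1,0],[0,0,0]],[[8,-1.4,0],[0,0,0]],[[10,-1.8,0],[0,0,0]],[[11,-1.9,0],[0,0,0]],[[12,-2.1,0],[0,0,0]]]'

```text
time: 25.08
tcp_pos: [0.5389, 0.1002, 0.01]
tcp_rot: [-3.142, 0.0, 1.514]
wrist_force: [-0.8, -1.2, 0.4]
gripper_width: 0.0002
```

>>> play_rows --deltas '[[[0.5,-0.1,0],[0,0,0]],[[1,-0.2,0],[0,0,0]],[[1.5,-0.3,0],[0,0,0]]]'

```text
time: 25.33
tcp_pos: [0.5388, 0.1016, 0.01]
tcp_rot: [3.142, 0.0, 1.514]
wrist_force: [1.0, -1.5, 1.2]
gripper_width: -0.0004
```

>>> play_rows --deltas '[[[0.5,-0.1,0],[0,0,0]],[[1,-0.2,0],[0,0,0]],[[1.5,-0.3,0],[0,0,0]]]'

```text
time: 25.58
tcp_pos: [0.5386, 0.1031, 0.01]
tcp_rot: [3.142, 0.0, 1.514]
wrist_force: [0.1, -1.1, 0.7]
gripper_width: 0.0002
```

>>> play_rows --deltas '[[[0.5,-0.1,0],[0,0,0]],[[1,-0.2,0],[0,0,0]],[[1.5,-0.3,0],[0,0,0]]]'

```text
time: 25.83
tcp_pos: [0.5383, 0.1047, 0.01]
tcp_rot: [3.142, 0.0, 1.514]
wrist_force: [0.0, -0.6, 1.1]
gripper_width: -0.0001
```

>>> play_rows --deltas '[[[0.5,-0.1,0],[0,0,0]],[[1,-0.2,0],[0,0,0]],[[1.5,-0.3,0],[0,0,0]]]'

```text
time: 26.08
tcp_pos: [0.5382, 0.1052, 0.01]
tcp_rot: [3.141, 0.001, 1.513]
wrist_force: [-0.1, -5.6, 1.0]
gripper_width: -0.0004
```

>>> play_rows --deltas '[[[0.5,-0.1,0],[0,0,0]],[[1,-0.2,0],[0,0,0]],[[1.5,-0.3,0],[0,0,0]]]'

```text
time: 26.33
tcp_pos: [0.5381, 0.1055, 0.01]
tcp_rot: [3.141, 0.002, 1.512]
wrist_force: [-0.6, -6.8, 2.0]
gripper_width: -0.0002
```

>>> play_rows --deltas '[[[0.5,-0.1,0],[0,0,0]],[[1,-0.2,0],[0,0,0]],[[1.5,-0.3,0],[0,0,0]]]'

```text
time: 26.58
tcp_pos: [0.5379, 0.1069, 0.01]
tcp_rot: [3.141, 0.002, 1.512]
wrist_force: [0.7, -6.3, 0.9]
gripper_width: -0.0002
```

>>> play_rows --deltas '[[[0,0,0],[0,0,0]],[[0,0,0],[0,0,0]]]'

```text
time: 26.75
tcp_pos: [0.5379, 0.1071, 0.0101]
tcp_rot: [3.141, 0.002, 1.512]
wrist_force: [-0.0, -6.4, 2.6]
gripper_width: 0.0
```

>>> play_rows --deltas '[[[0.4,-0.1,0],[0,0,0]],[[0.8,-0.1,0],[0,0,0]],[[1.1,-0.2,0],[0,0,0]],[[1.1,-0.2,0],[0,0,0]],[[1.1,-0.2,0],[0,0,0]]]'

```text
time: 27.17
tcp_pos: [0.5377, 0.1081, 0.01]
tcp_rot: [3.141, 0.002, 1.512]
wrist_force: [-0.3, -6.0, 1.9]
gripper_width: -0.0001
```

```bash
python3 pushchk.py 15
```

```text
tcp [13.66532409 -0.70076226] [0.53772021 0.10811698 0.01003577] [3.14138784e+00 1.95287465e-03 1.51211283e+00] [ 0.37037113 -6.66140211  2.02048902]
ring xc 28.63437459490312 y [-33.01305162  15.51365522] yc -8.98634478010704
```

View pics/wrist15.png

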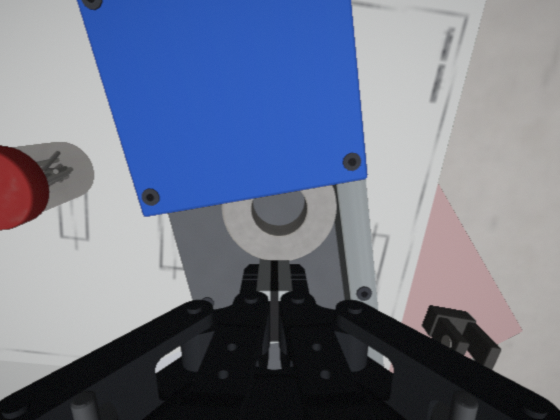

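>>> play_rows --deltas '[[[-1,0,0],[0,0,0]],[[-3,0,0],[0,0,0]],[[-8,0,0],[0,0,0]],[[-15,0,0],[0,0,0]],[[-22,0,-5],[0,0,0]],[[-28,0,-20],[0,0,0]],[[-32,0,-40],[0,0,0]],[[-35,0,-60],[0,0,0]],[[-35,0,-70],[0,0,0]],[[-35,0,-70],[0,0,0]]]'

```text
time: 28.05
tcp_pos: [0.5376, 0.0752, 0.0826]
tcp_rot: [3.137, -0.002, 1.513]
wrist_force: [-0.0, 0.1, -0.1]
gripper_width: 0.0002
```

```bash
python3 pushchk.py 16; python3 - <<'E'
from h import *
f=load("wrist16");c=cloud(f);F=fix(c)*1000;Z=c[...,2]
m=(abs(Z-.021)<.0025)&(F[...,1]>-31)&(F[...,1]<20)&(F[...,0]>15)&(F[...,0]<56)
p=F[m]; print(m.sum(),p.min(0),p.max(0))
# circle fit on rear outer edge
g=f["color"]; 
r=[]
for y in range(-24,9,2):
    q=p[abs(p[:,1]-y)<1]
    if len(q): r.append((q[:,0].min(),y))
r=np.array(r);A=np.c_[2*r,np.ones(len(r))];s=np.linalg.lstsq(A,(r**2).sum(1),rcond=None)[0];print("centre",s[:2],"R",np.sqrt(s[2]+s[0]**2+s[1]**2))
grab("scene","16")
E
```

```text
tcp [-18.58164539   4.22959667] [0.53661425 0.07551403 0.08121573] [ 3.13874684e+00 -1.16867635e-03  1.51362887e+00] [-0.58916898  0.44926652  0.07037936]
ring xc 30.815179521304046 y [-32.90959358  15.67734439] yc -8.822655609985228
2407 [ 21.84243956 -30.9859439 ] [55.38758317 16.05070396]
centre [48.29158172 -8.48212322] R 26.168293621727752
```

View pics/wrist16.png

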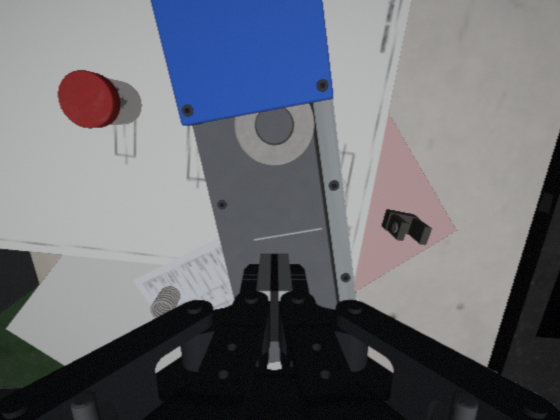

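```bash
python3 -c "
from rig import ctrl
o=ctrl.get_obs();print(o['time'],o['dq'].round(3),o['wrist_force'])
print(ctrl.finish_job())"
```

```text
28.15 [-0.005  0.026 -0.005  0.013  0.    -0.    -0.004] [-0.59791833 -0.2442877  -0.44159104]
the job is handed in; nothing more can be done
None
```

I put the smallest ring on the plate against the fence and slid it along the fence under the guard until it met the pin. I pressed the pin in by about 3 mm, withdrew the gripper and handed the job in at 28 s; no verdict was reported.

- **Placing:** The ring went down at fixture x = -56 mm. Wrist force was about 5 N at most while it touched the fence. While I was still about 4 mm short of the fence, the ring stuck on the plate and I saw about 8 N sideways and 9 N down. I lifted it 2 mm and carried on.
- **Pushing:** I pushed with the closed fingertips turned 10° towards the fence. In the wrist camera pictures at each stop, the ring's outer edge stayed at the same distance from the fence.
- **Pin:** The push force rose from about 1 N to about 6 N at TCP y = 0.105 m, and I stopped at 0.1081 m. The travel comes from the TCP reading, so I put it at 3.0 mm, give or take about 0.3 mm.
- **Last check:** After I withdrew, the ring's centre measured fixture x ≈ 48.3 mm, y ≈ -8.5 mm, so it lies against the fence. The radius of that fit came out at 26.2 mm instead of 24.5 mm, so the x value is rough. The clevis, vial and spring are standing in the last wrist picture and I saw no sign that they had moved, but I did not measure them again. The wrist force with the tool free was within noise.
- **Near miss:** When I first turned the wrist, I chose the wrong direction and joint 7 reached -2.569 rad, against a limit of -2.57. I turned back the other way before pushing.
- **First grip:** It showed a 44 mm opening, and it looked as if the pads were not fully round the ring. I opened, went lower and gripped again.

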